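# Load and start the grip steriliser

## Task

Sterilise the steel machine grips lying on the bench: first slide the steriliser's selector fully to its right-hand (off) stop, then swing the latch lever free and open the lid upright, and put every grip in the chamber, each lying flat on the chamber floor and none on top of another. Then shut the lid fully, swing the latch back over it, and last slide the selector fully to its left-hand (run) stop. Leave the ink jars where they stand (left and right as seen from the robot).

Things in the scene. Friction and masses are not known exactly. Their poses are not given: they have to be found in the camera images.
- case: bench-top steriliser, white, steel chamber behind a control deck, fixed to the bench. Origin on the bench under the chamber's centre; x points away from the robot, from deck to lid hinge, y to the left, z up; yawed up to about 12 degrees. Deck: solid, flat top at z = 75 mm, x = -145 to -70 mm, 250 mm wide; it carries the selector slide (x = -115) and the latch (pivot x = -95, y = -90)
- tray (a point): centre of the chamber's flat inner floor, on its surface (z = 25 mm), axes as the case. The chamber is an open-topped box, outside 140 mm (x) by 250 mm (y), walls 5 mm thick with their rim at z = 75 mm: inside 130 by 240 by 50 mm deep
- selector (a joint): selector slide on the deck (m): 0 = right-hand stop (case -y, off), 0.09 = left-hand stop (case +y, run). Starts part-way. Rubs with about 1.5 N and stays where it is left
- selector_grip (a point): point on the selector's grip, an upright black block 14 mm (x) by 16 mm (y), rising 39 mm above the deck to z = 114 mm; this point is on its centre line 12 mm below its top. It slides along the case's y axis
- latch (a joint): latch lever (rad): 0 = shut, the lever points to case +x and its tongue lies over the lid's front edge and blocks the lid; it grows to 1.65 (its stop) as the lever swings, clockwise seen from above, to point to the right (case -y); the lid is free above about 1.3. Light friction (about 1 N at the knob), stays where it is left
- latch_knob (a point): point on the axis of the latch's upright round black knob (fixed to the lever, so it turns with it), 12 mm diameter, standing 36 mm above the lever bar, 43 mm from the pivot axis; this point is 12 mm below its top, 24 mm above the lever bar
- latch_pivot (a point): on the latch's vertical pivot axis, at the underside of the lever
- lid (a joint): lid (rad): 0 = shut, grows as the front edge rises and swings up and back, 1.57 = upright, stop at 1.7. Stiff hinge: it stays at any angle and needs about 3 to 5 N at the bar. Flat steel plate 140 by 250 by 12 mm, its top at z = 87 mm when shut
- lid_bar (a point): middle of the lid's round handle bar, 12 mm diameter, 100 mm long along case y, on two end posts, 38 mm clear of the lid's outer face (centre line). It moves on an arc about lid_hinge, from which it lies 115 mm to the front and 50 mm up when shut, 50 mm to the back and 115 mm up when upright
- lid_hinge (a point): on the lid's hinge axis (which runs along case y), mid-width, at case x = 70 mm, z = 75 mm
- grip1_mid (a point): octagonal steel tattoo-machine grip, a straight bar 70 mm long and 24 mm across its flats (about 26 mm over the corners), about 80 g, lying on the bench on one flat; this point is its centre, its x axis runs along its length (it may be rolled by any multiple of 45 degrees about it). May be absent from the start (then None)
- grip2_mid (a point): octagonal steel tattoo-machine grip, a straight bar 70 mm long and 24 mm across its flats (about 26 mm over the corners), about 80 g, lying on the bench on one flat; this point is its centre, its x axis runs along its length (it may be rolled by any multiple of 45 degrees about it). May be absent from the start (then None)
- grip3_mid (a point): octagonal steel tattoo-machine grip, a straight bar 70 mm long and 24 mm across its flats (about 26 mm over the corners), about 80 g, lying on the bench on one flat; this point is its centre, its x axis runs along its length (it may be rolled by any multiple of 45 degrees about it). May be absent from the start (then None)
- grip4_mid (a point): octagonal steel tattoo-machine grip, a straight bar 70 mm long and 24 mm across its flats (about 26 mm over the corners), about 80 g, lying on the bench on one flat; this point is its centre, its x axis runs along its length (it may be rolled by any multiple of 45 degrees about it). May be absent from the start (then None)
- jar1_mid (a point): squat round ink jar with black cap, 38 mm diameter, 50 mm tall, about 150 g, standing among the grips; not part of the job; this point is half-way up
- jar2_mid (a point): squat round ink jar with black cap, 38 mm diameter, 50 mm tall, about 150 g, standing among the grips; not part of the job; this point is half-way up
Mind the look-alikes: they are no part of the job. Leave any orange or purple look-alike of the part that bears grip3_mid alone.

How it is judged:
By the outcome, as a careful person would: the job done as asked, in the order asked, and still so for the second after the job is handed in, with the robot touching nothing.
Of grip1, grip2, grip3, grip4 only 2 to 4 are there at a start; the rules pass over those that are not, and their reading is None.
At some moment in a run one of grip1, grip2, grip3, grip4 may be knocked a few centimetres aside while the robot is not near it.
Once in a run the grip may slacken for a moment while it holds something.
It also fails if it takes over 210 s, if anything falls off the work surface, if the arm or the gripper's body presses on something with over 40 N, if the wrist force passes 120 N, or if a joint passes its speed limit or range.

## Robot

A 6-joint arm with a two-finger parallel gripper is mounted at the origin on the work surface. World frame = base frame: x ahead of the robot, y to its left, z up, the work surface at z = 0. Lengths are in mm, angles in rad, forces in N, time in s.
With the tool pointing down it reaches from about 275 to 825 mm from the base axis. Payload 5.2 kg.
Tool frame: the origin (TCP) lies at the very end of the fingers, on their centre line; the grasp point (between the pads) lies 19 mm behind it; z points along the fingers, y is the line along which they close (so a half turn about z gives the same grasp; the last joint's range is limited). The gripper opens to 93 mm and grips with 3 to 60 N. Pads are 15 mm wide; open, the fingers measure 128 mm over their backs; the gripper's body (75 mm by 188 mm) begins 65 mm behind the grasp point.
Start: joints at [-1.34, 0.259, 1.535, -0, 1.348, -0.203], TCP at [231.198, -499.052, 218.653] pointing down, gripper open.
Joint ranges: [-3.14, 3.14], [-0.91, 2.08], [0.19, 2.58], [-1.22, 4.36], [0.22, 2.71], [-3.12, 3.12]. Speed limits (rad/s): [2.57, 2.57, 3.14, 3.14, 3.14, 3.14].

## Interface

Orientations are given as [roll, pitch, yaw] about the fixed x, y, z axes, in that order (R = Rz(yaw) Ry(pitch) Rx(roll)).
In Python, from bench import robot gives the robot as it stands. The module is installed in compiled form; this text tells all that it offers. Calls block until the motion is done:
- robot.move_ptp(position, orientation): joint-space move of the TCP to a pose.
- robot.move_linear(position, ori=None, speed=150, f_stop=None): straight line of the TCP; ori=None keeps the orientation; speed is the mean speed in mm/s. With f_stop (N) it stops when the force on the tool has changed by that much, and returns True; else False.
- robot.move_j(angles): joint-space move.
- robot.move_gripper(opening): opening from 0.0 (shut) to 1.0 (fully open); the grip force is fixed at half the most; returns when the fingers have stopped.
- robot.sleep(seconds).
- robot.inverse_kinematics(position, orientation): joint angles nearest the present ones, or None.
- robot.get_image(name): name is "scene" or "side" or "wrist"; returns a dict with "img" (384x512x3 uint8, blue, green, red), "fovy" (degrees; the focal length in pixels is half the picture's height over the tangent of half this angle, whatever the lens; pixels are square), "cx", "cy" (the principal point, pixels), "eye" and "orientation" of the camera in the world. Camera axes: x right, y down, z forward; pixel columns grow to the right and rows downward; lengths in mm; the calibration is good to about 2 mm. A picture is of the moment at which its call begins. There is no depth.
A pose or a line that the arm cannot do raises robot.MotionError and nothing moves.
- robot.hand_in(): hands the job in; it is judged then, once.
Readings, each from a call of its own:
- robot.current_t(): time.
- robot.current_qpos(): joint angles.
- robot.current_joint_vel(): joint speeds.
- robot.current_joint_efforts(): joint torques, N m.
- robot.current_tcp_pos(): TCP position.
- robot.current_eef_rot(): TCP orientation.
- robot.current_contact_force(): force on the tool from outside, world axes, zero at the start.
- robot.current_ft_torque(): the same for the moment, N m.
- robot.current_gripper_width(): opening from 0.0 (shut) to 1.0 (fully open).
- robot.current_finger_force(): force on a finger pad.
Only numpy, scipy, OpenCV 4.12 (cv2) and the standard library are available. Lean on these libraries where they do the work, as an engineer would, in place of code of your own. Each camera call takes 0.05 s, during which the arm holds its last target. There are 200 camera calls.

## Working session

There is one attempt and no reset: what is moved stays moved. The work goes in short steps, each a Python script; the robot and the scene stay as the last script left them, time stands still between calls to the robot, and variables do not carry over. Pictures are saved under pics/ and viewed, at most 14 in all, crops included, and the job is handed in when it is done.

```bash
mkdir -p pics; ls
python3 - <<'E'
from bench import robot
import cv2
for n in ["scene","side","wrist"]:
    d=robot.get_image(n); cv2.imwrite(f"pics/{n}0.png",d["img"]); print(n,d["fovy"],d["cx"],d["cy"],d["eye"],d["orientation"])
print(robot.current_t(),robot.current_eef_rot())
E
```

```text
pics
scene 54.81929868982763 258.5362438732484 191.92699032793644 [1174.16125384 -104.0955702   800.8200931 ] [-2.43345688  0.006005    1.47538726]
side 52.569144530506854 258.1967194484008 192.98937967337034 [499.65288282 524.70499248 629.97159089] [-2.27201329  0.02257743 -3.01909389]
wrist 64.50545163035605 256.03997026103997 188.00310809820053 [ 304.19590772 -466.54706386  383.34658698] [ 2.85202462e+00  1.89570728e-03 -1.13724006e+00]
0.15 [-3.14019866e+00 -2.97482904e-04  4.33783475e-01]
```

View pics/scene0.png

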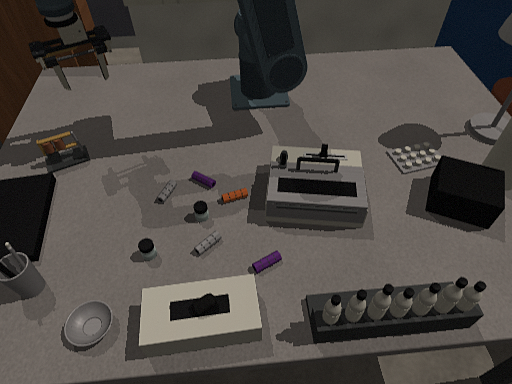

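View pics/side0.png

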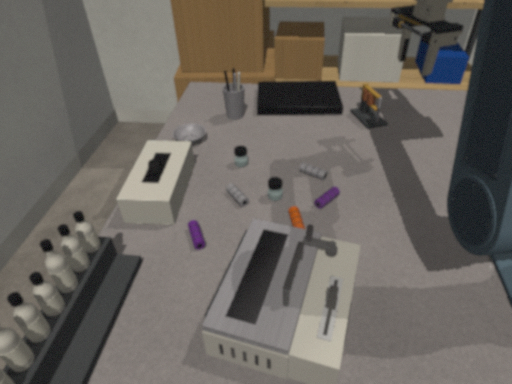

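Scene picture: steriliser at about (316,185) with the knob at (284,157), selector at (324,150) and bar at (318,163). Steel grips are at (166,190) and (207,243). Look-alikes, to be left alone: orange (235,195), purple (204,180) and (266,261), and the white box (200,310). Jars at (201,210) and (147,250). The side view agrees. Next I'll get a close crop and the first measurements.

```bash
cat > h.py <<'E'
from bench import robot
import cv2, numpy as np
from scipy.spatial.transform import Rotation as Ro
def shot(n,save=None):
    d=robot.get_image(n)
    d["R"]=Ro.from_euler("xyz",d["orientation"]).as_matrix(); d["f"]=192/np.tan(np.radians(d["fovy"]/2)); d["eye"]=np.array(d["eye"])
    if save: cv2.imwrite(f"pics/{save}.png",d["img"])
    return d
def ray(d,u,v): return d["R"]@np.array([(u-d["cx"])/d["f"],(v-d["cy"])/d["f"],1.])
def plane(d,u,v,z):
    r=ray(d,u,v); return d["eye"]+r*(z-d["eye"][2])/r[2]
def proj(d,p):
    q=d["R"].T@(np.asarray(p,float)-d["eye"]); return np.array([d["cx"]+d["f"]*q[0]/q[2],d["cy"]+d["f"]*q[1]/q[2]])
def two(d1,p1,d2,p2):
    a=ray(d1,*p1);b=ray(d2,*p2)
    s=np.linalg.lstsq(np.c_[a,-b],d2["eye"]-d1["eye"],rcond=None)[0]
    A=d1["eye"]+a*s[0];B=d2["eye"]+b*s[1]; return (A+B)/2,np.linalg.norm(A-B)
E
python3 - <<'E'
from h import *
d=shot("scene");s=shot("side")
for n,p in dict(g1=(166,190),g2=(207,243),or_=(235,195),p1=(204,180),p2=(266,261)).items(): print(n,plane(d,*p,12).round())
for n,p in dict(g1=(313,172),g2=(237,195)).items(): print("side",n,plane(s,*p,12).round())
print("knob",two(d,(284,155),s,(332,246)))
a=cv2.resize(d["img"][125:235,255:385],None,fx=5,fy=5,interpolation=2)
b=cv2.resize(s["img"][215:384,195:375],None,fx=3.5,fy=3.5,interpolation=2)
cv2.imwrite("pics/c1.png",np.clip(a*1.5,0,255));cv2.imwrite("pics/c2.png",np.clip(b*1.5,0,255))
E
```

```text
g1 [ 468. -304.   12.]
g2 [ 656. -189.   12.]
or_ [ 506. -111.   12.]
p1 [ 440. -197.   12.]
p2 [722. -47.  12.]
side g1 [ 470. -298.   12.]
side g2 [ 654. -188.   12.]
knob (array([437.77311043,  31.30903467,  89.8253352 ]), np.float64(5.404018465880187))[ WARN:0@0.922] global loadsave.cpp:1063 imwrite_ Unsupported depth image for selected encoder is fallbacked to CV_8U.
```

View pics/c1.png

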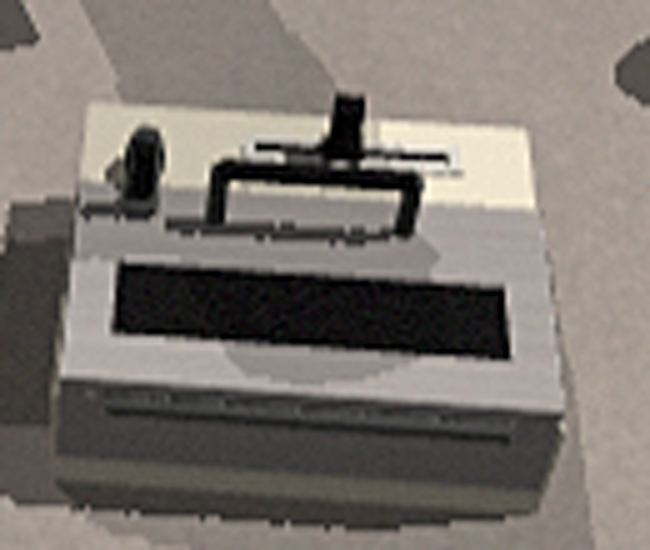

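View pics/c2.png

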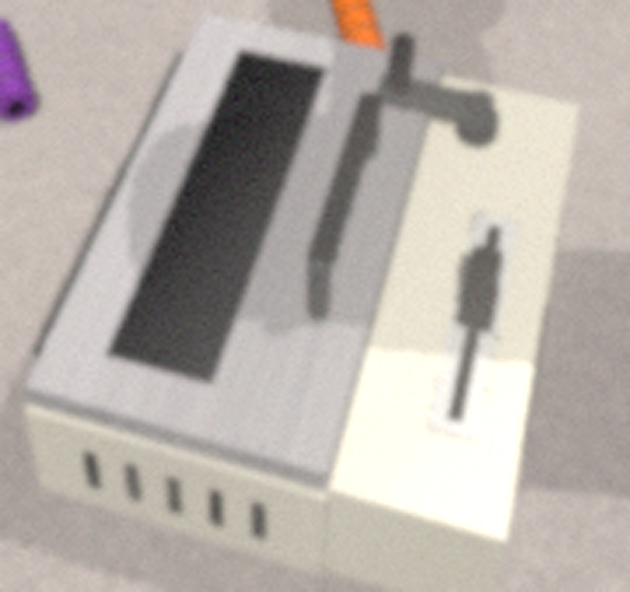

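The crops show the shut latch: pivot boss at about (332,248) in the side view, upright knob at (310,226)–(308,240). The lever points to case +x. The selector block is part-way along. The lid bar and corners are clear, so I'll fit the case pose from the corners.

```bash
cat >> h.py <<'E'
def fit(pairs):  # [(local xy),(world xy)] rigid 2D
    L=np.array([p[0] for p in pairs],float);W=np.array([p[1] for p in pairs],float)[:,:2]
    l=L-L.mean(0);w=W-W.mean(0); a=np.arctan2((l[:,0]*w[:,1]-l[:,1]*w[:,0]).sum(),(l*w).sum())
    R=np.array([[np.cos(a),-np.sin(a)],[np.sin(a),np.cos(a)]]); t=W.mean(0)-R@L.mean(0)
    return a,t,(L@R.T+t-W)
E
python3 - <<'E'
from h import *
d=shot("scene");s=shot("side")
C=lambda u,v:(255+u/5,125+v/5); S=lambda u,v:(195+u/3.5,215+v/3.5)
ps=[((70,-125),plane(d,*C(60,380),87)),((70,125),plane(d,*C(562,412),87)),((-145,-125),plane(d,*C(88,103),75)),((-145,125),plane(d,*C(528,128),75))]
ss=[((70,125),plane(s,*S(28,392),87)),((-145,125),plane(s,*S(505,538),75)),((-145,-125),plane(s,*S(578,105),75)),((70,-125),plane(s,*S(205,17),87))]
for q in (ps,ss,ps+ss):
    a,t,e=fit(q);print(np.degrees(a).round(2),t.round(1));print(e.round(1).tolist())
R=np.array([[np.cos(a),-np.sin(a)],[np.sin(a),np.cos(a)]])
L=lambda p:(R.T@(p[:2]-t)).round(1)
k,e=two(d,C(152,128),s,S(402,38));print("knobtop",k.round(1),e,L(k))
k,e=two(d,C(350,95),s,S(488,248));print("seltop",k.round(1),e,L(k))
print("sel scene @114",L(plane(d,*C(350,97),114)),"side@114",L(plane(s,*S(483,250),114)))
k,e=two(d,C(220,163),s,S(370,100));print("bar end R",k.round(1),e,L(k))
E
```

```text
-10.86 [549.9 103.1]
[[-1.9, -0.8], [0.6, 2.7], [0.3, -0.4], [1.0, -1.5]]
-10.47 [545.8 103.9]
[[1.2, 0.0], [-2.9, 2.7], [-0.8, 0.4], [2.4, -3.2]]
-10.67 [547.8 103.5]
[[-3.5, -0.3], [-1.8, 3.4], [-1.5, -0.5], [-1.6, -1.4], [3.7, -0.7], [-0.3, 2.7], [0.9, 0.6], [4.0, -3.8]]
knobtop [478.6  29.3 140.1] 2.7273848756191863 [-54.3 -85.8]
seltop [438.9 142.5 120.5] 4.009810584152706 [-114.3   18.2]
sel scene @114 [-117.7   20.4] side@114 [-113.2   12.9]
bar end R [493.7  62.7 127.4] 0.37660958777380543 [-45.7 -50.1]
```

Both views agree: case at about (548,103.5), yaw −10.7°. The bar height of 127 mm matches the 125 mm expected, and the grips have z and reach that fit. Now the selector to off.

```bash
cat >> h.py <<'E'
A=-0.1862; T=np.array([548.,103.5]); D=np.pi
def W(x,y,z):
    c,s=np.cos(A),np.sin(A); return [T[0]+c*x-s*y,T[1]+s*x+c*y,z]
def Lc(p):
    c,s=np.cos(A),np.sin(A);v=np.array(p[:2])-T; return np.array([c*v[0]+s*v[1],-s*v[0]+c*v[1],p[2]]).round(1)
def yaw(y): return [D,0,y]
YX=A+np.pi/2   # tool closes along case x
E
python3 - <<'E'
from h import *
robot.move_gripper(0.0)
robot.move_ptp(W(-115,48,170),yaw(YX))
d=shot("wrist","w1")
robot.move_linear(W(-115,48,86),speed=120,f_stop=10)
r=robot.move_linear(W(-115,-50,86),speed=40,f_stop=6)
print(r,Lc(robot.current_tcp_pos()),robot.current_contact_force(),robot.current_t())
s=shot("scene")
a=cv2.resize(s["img"][125:235,255:385],None,fx=5,fy=5);w=cv2.resize(d["img"],None,fx=1.0,fy=1.0)
cv2.imwrite("pics/c3.png",np.clip(np.hstack([cv2.resize(a,(400,340)),cv2.resize(w,(400,340))])*1.5,0,255).astype(np.uint8))
E
```

```text
True [-115.2   -5.3   85.9] [0.8784029  4.1289192  2.26817142] 6.5833
```

View pics/c3.png

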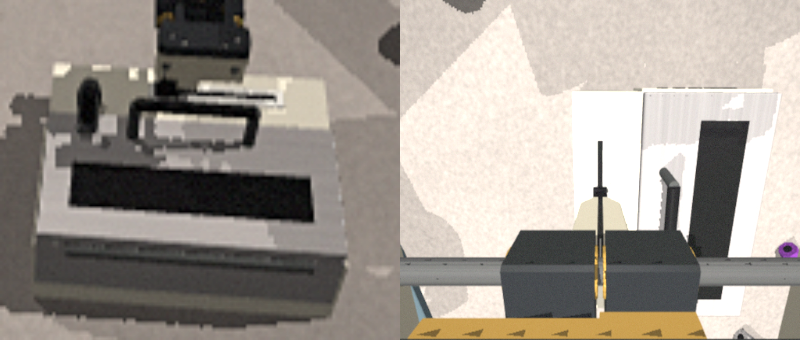

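The selector stopped at the pusher position y=−5.3, with the grip near −21. Both pictures show it at the right end of the slot. Now the latch.

```bash
cat >> h.py <<'E'
def arc(ph,r=38.,z=117): return W(-95+r*np.cos(ph),-90-r*np.sin(ph),z)
E
python3 - <<'E'
from h import *
r=robot.move_linear(W(-115,-50,86),speed=25,f_stop=8); print(r,Lc(robot.current_tcp_pos()))
robot.move_linear(W(-115,0,86),speed=60); robot.move_linear(W(-115,0,185),speed=150)
robot.move_linear(arc(-.5,z=185),yaw(YX))
print("down",robot.move_linear(arc(-.5),speed=80,f_stop=6),robot.current_tcp_pos())
for p in np.linspace(-.3,1.5,13):
    st=robot.move_linear(arc(p),yaw(YX-max(p,0)),speed=50,f_stop=8 if p>.9 else 15)
    if st: print("stop",p,Lc(robot.current_tcp_pos()),robot.current_contact_force());break
q=max(p-.25,0)
robot.move_linear(arc(q),speed=50); robot.move_linear(arc(q,z=230),speed=150)
print(robot.current_t())
s=shot("scene");v=shot("side")
a=s["img"][125:235,255:385];b=v["img"][215:384,195:375]
cv2.imwrite("pics/c4.png",np.clip(np.hstack([cv2.resize(a,(400,340)),cv2.resize(b,(400,340))])*1.5,0,255).astype(np.uint8))
E
```

```text
True [-115.3   -5.2   85.8]
down False [474.51350578  44.35844007 117.42177198]
stop 1.5 [ -84.8 -127.7  118.3] [ 5.09784721 -0.02197833 -0.04937889]
14.7417
```

View pics/c4.png

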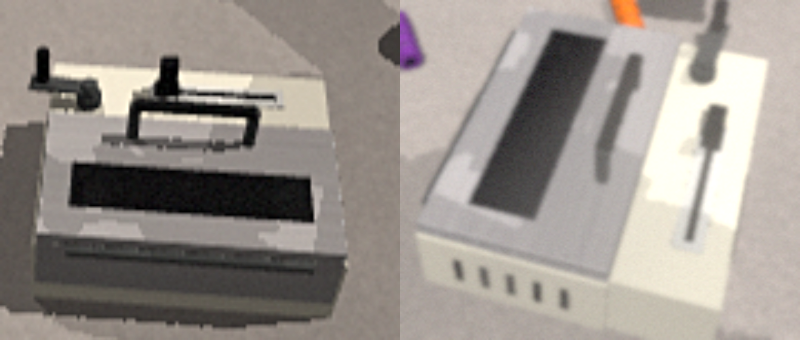

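The selector is at off and the latch is swung to its stop, with the knob at the far right. Opening the lid by its bar.

```bash
cat >> h.py <<'E'
def lid(th,dz=-19,y=0): return W(70-115*np.cos(th)+50*np.sin(th),y,75+115*np.sin(th)+50*np.cos(th)+dz)
E
python3 - <<'E'
from h import *
robot.move_gripper(0.5)
robot.move_linear(W(-45,0,230),yaw(YX))
print("down",robot.move_linear(lid(0),speed=80,f_stop=8))
robot.move_gripper(0.0); print("w",robot.current_gripper_width(),robot.current_contact_force())
for th in np.linspace(.1,1.6,16):
    robot.move_linear(lid(th),speed=60)
    if robot.current_gripper_width()<.1: print("lost",th)
print(robot.current_gripper_width(),robot.current_contact_force(),Lc(robot.current_tcp_pos()),robot.current_t())
E
```

```text
down False
w 0.1156588962254611 [-0.24234793  0.57307219  0.81330953]
0.11906805589753454 [-0.03520186 -5.73919498 -1.0786379 ] [123.6  -0.7 168.8] 25.4667
```

Run:
```python
from h import *
robot.move_gripper(0.3); robot.move_linear(lid(1.6,dz=110),speed=150)
robot.move_gripper(0.0)
robot.move_ptp([470,-240,300],yaw(0.9))
w=shot("wrist","w2"); s=shot("scene")
np.save("w2.npy",w,allow_pickle=True)
print(w["eye"],robot.current_t(),proj(w,[468,-302,12]),proj(w,[655,-188,12]))
a=s["img"][95:275,125:385]
cv2.imwrite("pics/c5.png",np.hstack([cv2.resize(np.clip(a*1.4,0,255).astype(np.uint8),(400,300)),cv2.resize(w["img"],(400,300))]))
```

```text
[ 520.74423339 -178.17876492  465.53983815] 29.1417 [278.91602072 184.79512882] [337.99427619  39.29521759]
```

View pics/c5.png

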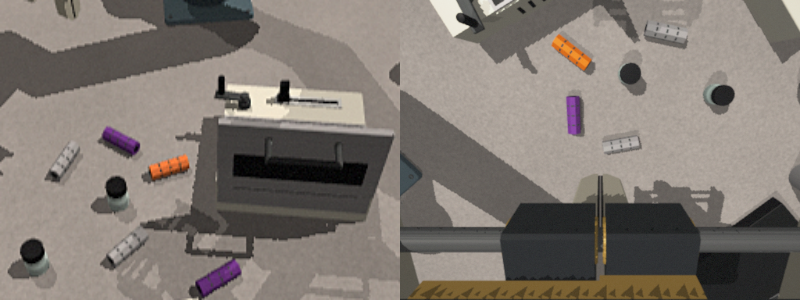

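Lid upright. The wrist view shows steel grips at about (283,184) and (340,42), jars at (294,93) and (409,120), orange (220,67) and purple (222,148). Measuring the grips' axes.

```bash
cat >> h.py <<'E'
def grips(w,zs=12.,lo=9):
    """steel bars in a picture: (centre, axis angle, length, width) on plane z=zs"""
    im=cv2.GaussianBlur(w["img"],(3,3),0).astype(int); sp=im.max(2)-im.min(2)
    m=((sp<lo)&(im.max(2)>75)).astype(np.uint8); m=cv2.morphologyEx(m,cv2.MORPH_CLOSE,np.ones((5,5)));m=cv2.morphologyEx(m,cv2.MORPH_OPEN,np.ones((5,5)))
    out=[]
    for c in cv2.findContours(m,cv2.RETR_EXTERNAL,cv2.CHAIN_APPROX_NONE)[0]:
        if cv2.contourArea(c)<100: continue
        P=np.array([plane(w,*p[0],zs)[:2] for p in c],np.float32)
        (cx,cy),(a,b),_=r=cv2.minAreaRect(P); B=cv2.boxPoints(r)
        e=max((B[1]-B[0],B[2]-B[1]),key=np.linalg.norm); L,Wd=max(a,b),min(a,b)
        if 50<L<90 and 14<Wd<45: out.append((round(float(cx),1),round(float(cy),1),round(float(np.arctan2(e[1],e[0])%np.pi),3),round(float(L)),round(float(Wd))))
    return out
E
python3 - <<'E'
from h import *
w=np.load("w2.npy",allow_pickle=True).item()
for p in [(283,184),(340,42),(300,230)]: print(w["img"][p[1]-2:p[1]+3,p[0]-2:p[0]+3].mean((0,1)).round())
for lo in (6,9,12,15): print(lo,grips(w,18,lo))
s=shot("side")
for lo in (6,9,12,15): print(lo,grips(s,18,lo))
E
```

```text
[155. 158. 162.]
[149. 152. 155.]
[155. 162. 172.]
6 [(707.8, -583.0, 1.136, 52, 19)]
9 [(45.5, -191.9, 2.472, 73, 18), (707.1, -582.8, 1.136, 60, 20), (115.9, -101.2, 0.829, 77, 38), (473.3, -304.4, 2.661, 70, 27), (652.8, -193.6, 2.269, 76, 30)]
12 [(702.8, -591.9, 1.136, 80, 20), (473.4, -304.6, 2.661, 73, 30), (660.0, -342.4, 1.407, 62, 33), (652.9, -194.0, 2.265, 79, 33)]
15 [(475.0, -301.6, 2.651, 76, 40)]
6 [(201.3, -4.9, 1.322, 90, 33), (423.8, -55.1, 1.335, 79, 18), (471.6, -293.5, 2.768, 71, 38)]
9 [(707.2, 217.8, 2.698, 57, 29), (879.9, -2.5, 2.039, 59, 16)]
12 [(944.5, 179.7, 2.506, 87, 38), (963.3, 57.0, 2.553, 88, 33), (959.3, 8.2, 2.417, 69, 26)]
15 []
```

Two steel grips measured, with fitting sizes (70×27 and 76×30 on the plane): (473,−304) and (653,−194). The side view agrees to within a few mm. Picking the first.

```bash
cat >> h.py <<'E'
def pick(x,y,ax):
    yw=min((ax,ax-np.pi),key=lambda q:abs(q+.3))
    robot.move_gripper(0.55)
    robot.move_ptp([x,y,120],yaw(yw))
    print("down",robot.move_linear([x,y,4],speed=100,f_stop=8))
    robot.move_gripper(0.0); print("w",robot.current_gripper_width())
    robot.move_linear([x,y,210],speed=150)
    wd=robot.current_gripper_width(); print("held",wd); return wd>.2
def place(x,y):
    robot.move_ptp(W(x,y,210),yaw(A)); print("held",robot.current_gripper_width())
    print("floor",robot.move_linear(W(x,y,28),speed=90,f_stop=6),robot.current_tcp_pos()[2],robot.current_gripper_width())
    robot.move_gripper(0.5); robot.move_linear(W(x,y,260),speed=200)
E
python3 - <<'E'
from h import *
if pick(473,-304.5,2.661): place(-10,45)
print(robot.current_t())
robot.move_gripper(0)
robot.move_ptp([540,-200,300],yaw(0.9)); w=shot("wrist","w3"); print(grips(w,18,9),grips(w,18,12)); s=shot("scene")
a=s["img"][95:275,125:385]
cv2.imwrite("pics/c6.png",np.hstack([cv2.resize(np.clip(a*1.4,0,255).astype(np.uint8),(400,300)),cv2.resize(w["img"],(400,300))]))
E
```

```text
down False
w 0.2573824645191026
held 0.254831167789351
held 0.0039666951668135735
floor False 28.448709206666944 0.007293281598777651
40.775
[(130.5, -80.0, 1.034, 57, 36), (654.1, -192.7, 2.284, 72, 27), (404.3, 45.6, 1.331, 55, 25)] [(654.6, -193.6, 2.284, 78, 30)]
```

View pics/c6.png

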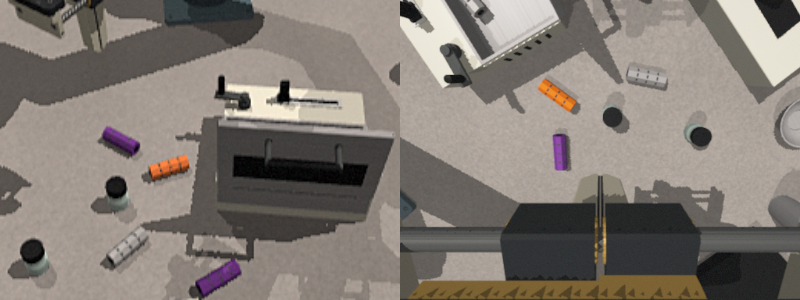

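The first grip left the hand in transit (slackened) and isn't on the visible bench. Looking into the chamber from above.

Run:
```python
from h import *
robot.move_ptp(W(-190,0,330),yaw(A)); w=shot("wrist","w4"); np.save("w4.npy",w,allow_pickle=True); v=shot("side")
print(proj(w,W(0,0,25)),robot.current_t())
cv2.imwrite("pics/c7.png",np.hstack([cv2.resize(w["img"],(400,300)),cv2.resize(np.clip(v["img"]*1.4,0,255).astype(np.uint8),(400,300))]))
```

```text
[255.34539356  14.80534107] 44.8583
```

View pics/c7.png

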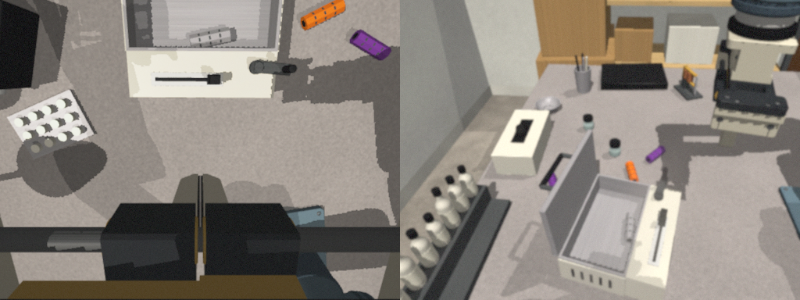

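The grip fell into the chamber. It lies near the front wall at wrist (271,49), roughly along case y; the lid is upright. Measuring where it is and whether it lies flat.

Run:
```python
from h import *
w=np.load("w4.npy",allow_pickle=True).item()
for p in [(212,38),(189,43),(236,33)]: print(Lc(plane(w,p[0]*1.28,p[1]*1.28,37)))
robot.move_ptp(W(-120,-10,330),yaw(A)); w=shot("wrist"); v=shot("side")
u=proj(w,W(0,0,25));print(u)
y=int(np.clip(u[1],100,280))
a=w["img"][y-100:y+90,int(u[0])-130:int(u[0])+130]
pv=proj(v,W(0,0,25)).astype(int);b=v["img"][pv[1]-60:pv[1]+60,pv[0]-60:pv[0]+60]
cv2.imwrite("pics/c8.png",np.hstack([cv2.resize(a,(400,300)),cv2.resize(np.clip(b*1.4,0,255).astype(np.uint8),(300,300))]))
np.save("w5.npy",(w,v),allow_pickle=True)
print(int(u[0])-130,y-100,pv-60)
```

```text
[-44.5 -22.2  37. ]
[-52.7  18.7  37. ]
[-36.4 -64.3  37. ]
[247.71009825  68.96228717]
117 0 [207 235]
```

View pics/c8.png

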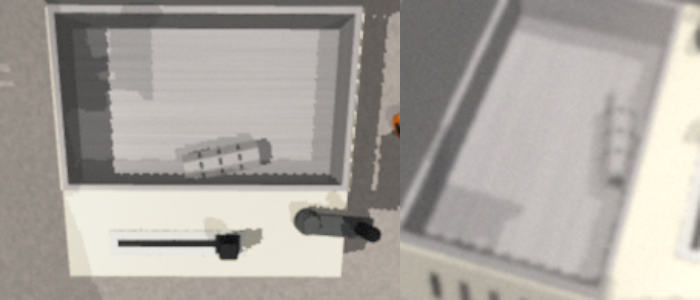

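Grip 1 lies flat on the chamber floor at local (−42,−20), clear of the left half, so I'll leave it there. Grip 2 goes to local (0,72).

Run:
```python
from h import *
w,v=np.load("w5.npy",allow_pickle=True)
print(Lc(plane(w,261.3,100,37)),Lc(plane(v,207+620-400-207,235+56,37)) if 0 else "")
robot.move_gripper(0)
robot.move_ptp([520,-200,300],yaw(0.9)); w=shot("wrist"); g=[q for q in grips(w,18,9) if np.hypot(q[0]-654,q[1]+193)<60]; print(g)
if len(g)==1 and pick(*g[0][:3]): place(0,72)
print(robot.current_t())
robot.move_gripper(0); robot.move_ptp(W(-120,-10,330),yaw(A)); w=shot("wrist");s=shot("scene")
a=s["img"][95:275,125:385]
cv2.imwrite("pics/c9.png",np.hstack([cv2.resize(np.clip(a*1.4,0,255).astype(np.uint8),(400,300)),cv2.resize(w["img"][0:200,117:377],(400,300))]))
```

```text
[-42.9 -19.5  37. ] 
[(653.7, -191.8, 2.279, 73, 26)]
down False
w 0.2524782420676142
held 0.2537649986733962
held 0.257729270498804
floor True 209.61793957998205 0.25594785535489956
55.8
```

View pics/c9.png

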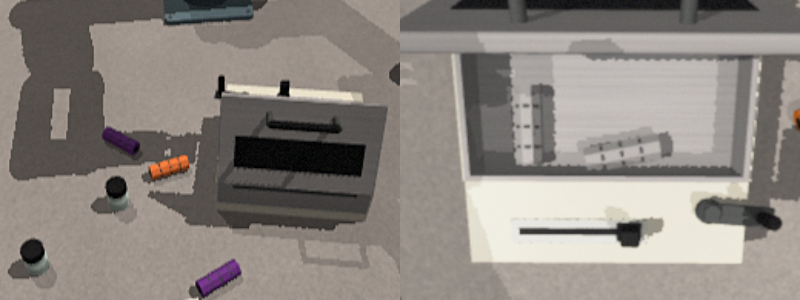

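Grip 2 also lies flat in the chamber at crop (528,128), apart from grip 1 at (628,150). On the way in, the hand nudged the lid forward: it now leans over the rear of the chamber, with bar ends at scene (299,166) and (345,172). I'll work out the lid angle from the bar and check the grips' heights.

Run:
```python
from h import *
s=shot("scene");v=shot("side");w=shot("wrist")
for th in np.arange(.9,1.65,.1): print(round(th,1),[proj(s,lid(th,0,y)).round(1).tolist() for y in (-50,50)])
print(Lc(plane(w,117+(528-400)*.65,128*.667,37)),Lc(plane(w,117+(628-400)*.65,150*.667,37)))
p=proj(v,W(20,0,90)).astype(int);print(p)
b=v["img"][max(p[1]-100,0):p[1]+100,max(p[0]-130,0):p[0]+130]
cv2.imwrite("pics/c10.png",cv2.resize(np.clip(b*1.4,0,255).astype(np.uint8),(650,500)))
```

```text
0.9 [[300.7, 161.4], [344.4, 164.0]]
1.0 [[300.7, 164.4], [344.9, 167.0]]
1.1 [[300.6, 167.8], [345.4, 170.6]]
1.2 [[300.6, 171.8], [345.7, 174.6]]
1.3 [[300.4, 176.2], [346.0, 179.1]]
1.4 [[300.2, 181.0], [346.2, 183.9]]
1.5 [[300.0, 186.2], [346.2, 189.1]]
1.6 [[299.7, 191.6], [346.2, 194.6]]
[-23.2  68.9  37. ] [-43.3 -23.8  37. ]
[256 270]
```

View pics/c10.png

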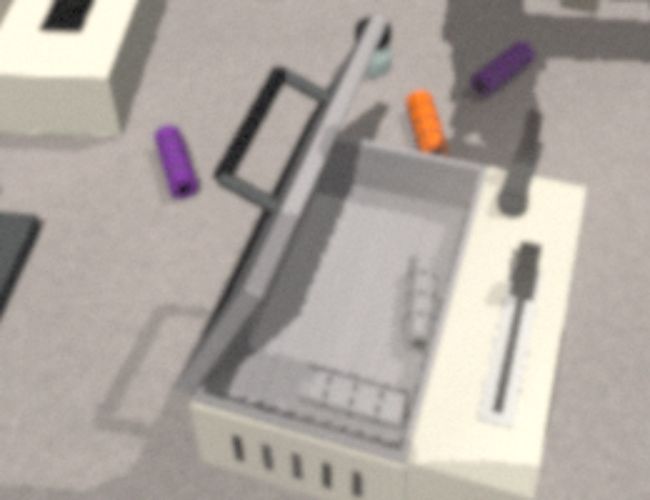

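The lid is at about 1.08 rad. Both grips lie flat and separate, and the jars and look-alikes are undisturbed. Closing the lid.

Run:
```python
from h import *
robot.move_gripper(0.25)
robot.move_linear(lid(1.09,160),yaw(YX),speed=150) 
print("down",robot.move_linear(lid(1.09,-14),speed=60,f_stop=6),Lc(robot.current_tcp_pos()))
robot.move_gripper(0.0); print("w",robot.current_gripper_width(),robot.current_contact_force())
for th in np.linspace(1.0,0,11):
    st=robot.move_linear(lid(th,-14),speed=60,f_stop=25)
    if st or robot.current_gripper_width()<.09: print("stop",th,robot.current_gripper_width(),robot.current_contact_force()); break
print(Lc(robot.current_tcp_pos()))
robot.move_gripper(0.4); robot.move_linear(W(-45,0,170),speed=100); robot.move_gripper(0)
print("press",robot.move_linear(W(-45,0,120),speed=25,f_stop=15),Lc(robot.current_tcp_pos()),robot.current_contact_force())
robot.move_linear(W(-45,0,230)); print(robot.current_t())
```

```text
down False [ 61.3   0.  186.3]
w 0.1198954674447688 [ 1.73524213 -1.16427978  2.05017948]
[-45.    0.  109.8]
press True [-45.   0. 131.] [-1.22934073 -0.04399152  6.01591103]
71.6583
```

The bar top reads 131 mm under the press, so the lid is shut. Swinging the latch back, then sliding the selector to run.

Run:
```python
from h import *
robot.move_ptp(arc(2.2,z=200),yaw(YX-1.6))
print("down",robot.move_linear(arc(2.2),yaw(YX-1.6),speed=80,f_stop=6))
for p in np.linspace(2.05,.25,13):
    st=robot.move_linear(arc(p),yaw(YX-min(p,1.6)),speed=50,f_stop=8 if p<.8 else 15)
    if st: print("stop",p,Lc(robot.current_tcp_pos()),robot.current_contact_force());break
robot.move_linear(arc(p+.3),speed=50); robot.move_linear(arc(p+.3,z=230),speed=150)
# selector: push to +y from its -y side
robot.move_ptp(W(-115,-58,200),yaw(YX))
print("down",robot.move_linear(W(-115,-58,86),speed=100,f_stop=8))
print(robot.move_linear(W(-115,85,86),speed=45,f_stop=7),Lc(robot.current_tcp_pos()))
print(robot.move_linear(W(-115,85,86),speed=25,f_stop=8),Lc(robot.current_tcp_pos()))
robot.move_linear(W(-115,30,86),speed=80); robot.move_linear(W(-115,30,200))
robot.move_ptp([231,-499,219],yaw(.434)); print(robot.current_t())
s=shot("scene");v=shot("side")
a=s["img"][110:245,125:385];b=v["img"][215:384,195:375]
cv2.imwrite("pics/c11.png",np.clip(np.hstack([cv2.resize(a,(450,234)),cv2.resize(b,(249,234))])*1.5,0,255).astype(np.uint8))
```

```text
down False
stop 0.25 [ -59.2 -106.1  116.9] [-3.62612755 -8.62902056  4.24832433]
down False
True [-115.1   50.4   85.8]
True [-115.3   50.3   85.5]
86.9
```

View pics/c11.png

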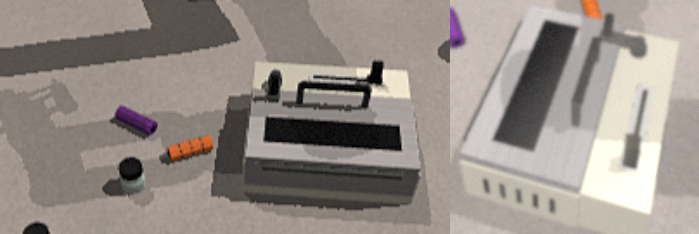

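The final view shows the lid shut, the latch over it, the selector at the left stop, and the jars and look-alikes in place.

```bash
python3 -c "
from bench import robot
print(robot.hand_in())"
```

```text
the job is handed in; nothing more can be done
None
```

I handed the job in at about 87 s: the only two steel grips I could find are flat and apart in the chamber, the lid is shut and latched, the selector is at its run stop, and the jars weren't touched; but both grips dropped in from about 200 mm, one when the gripper slackened and one released early by my script, and the second carry knocked the open lid from upright to about 1.1 rad before I shut it (contact force not measured).

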